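# Close up the reagent case: flap down, then lid

## Robot

A 7-joint arm with a two-finger parallel gripper is mounted at the origin on the work surface. World frame = base frame: x ahead of the robot, y to its left, z up, the work surface at z = 0. Lengths are in m, angles in rad, forces in N, time in s.
With the tool pointing down it reaches from about 0.4 to 0.875 m from the base axis. Payload 6.5 kg.
Tool frame: the origin (TCP) lies at the very end of the fingers, on their centre line; the grasp point (between the pads) lies 19 mm behind it; z points along the fingers, y is the line along which they close (so a half turn about z gives the same grasp; the last joint's range is limited). The gripper opens to 88 mm and grips with 3 to 60 N. Pads are 18 mm wide; open, the fingers measure 123 mm over their backs; the gripper's body (75 mm by 187 mm) begins 45 mm behind the grasp point.
Start: joints at [1.281, 0.536, -0.004, 1.538, 0.003, 1.067, -0.071], TCP at [0.144, -0.634, 0.239] pointing down, gripper open.
Joint ranges: [-2.7, 2.7], [-0.37, 2.16], [-1.27, 1.26], [0.24, 2.4], [-1.31, 4.45], [0.19, 1.91], [-2.76, 2.76]. Speed limits (rad/s): [2.39, 2.39, 3.14, 3.14, 3.14, 3.14, 3.14].

## Interface

Orientations are given as a unit quaternion [x, y, z, w].
In Python, from workcell import get_state, grab_frame, close_job, outline_of gives the robot as it stands.
- The arm moves only by the tool move_arm, never from a script. Its argument "steps" is one flat list of numbers, 4 for each row, row after row: the shift along the tool's x, y, z in m, then the turn about the tool's z in degrees. In form: [x, y, z, spin, x, y, z, spin, ...]. A call has exactly 10 rows; each row shifts and turns the commanded pose from where the row before left it, along the tool's axes as they then stand; what a row does not reach is not made up. A row lasts 1/12 s, in which the tool goes at most 41.7 mm and 7.16 degrees, less where a joint would pass 70% of its speed; a pose out of reach is approached as far as the arm can. A call is refused whole if a number of a shift passes 0.0417 or a number of a turn 7.16, either way. A call with a gripper value outside its range is refused whole. "grip" is the finger opening in m, from 0 to 0.0881, set as the call begins (left out, the last holds). The fingers move at their own pace and stop on an object; the grip force is fixed at half the most. Time passes only in rows, so rows that do not move let the fingers close, or fill a call up. It gives the time, the measured TCP pose, the force, the opening and the grip force at its end, in the units of the state.
- get_state(): the state, without advancing time (a new reading comes with each control period).
- grab_frame(name): name is "scene" or "side" or "wrist"; returns a dict with "frame" (420x560x3 uint8, red, green, blue), "range_z" (420x560 float32, m along the optical axis (not along the pixel's ray), 0 where there is no reading), "fx", "fy", "cx", "cy" (pixels), "extrinsics" (4x4, takes a point from world to camera coordinates); the wrist camera has in their place "mount" (4x4, takes a point from camera to tool coordinates, whose origin is the TCP and whose axes are the flange's). Camera axes: x right, y up, looking along -z (the intrinsics and any distortion apply to the point x, -y, -z); pixel columns grow to the right and rows downward; lengths in m; the calibration is good to about 2 mm. A picture is of the moment at which its call begins: read the wrist's pose just before it.
- close_job(): hands the job in; it is judged then, once.
Trained networks look in the newest picture that a camera, given by its name, has taken for a name from the list of things; names that differ only in an ending like _2 or _b are one class to them, and where a whole thing is asked for, a point or a joint stands for the part that bears it (a point fixed in the world has none). Each returns a list of dicts, best first, with "conf" (0 to 1); they miss things now and then, are a little off and sometimes report something else, mostly with a low value. They report only what shows in the picture. A call takes as long as a camera call.
- outline_of(name, camera): "mask" (420x560 bool, what is visible of it) and "bbox" ([left, top, right, bottom] in pixels, round what is visible of it).
The state is a dict: "time_s": time; "joint_positions": joint angles; "qd": joint speeds; "effort": joint torques, N m; "tcp_pos": TCP position; "ee_rot": TCP orientation; "wrist_force": force on the tool from outside, world axes, zero at the start; "wrist_torque": the same for the moment, N m; "grip_width": opening from 0.0 (shut) to 1.0 (fully open); "gripper_force": force on a finger pad.
Only numpy, scipy, OpenCV 4.12 (cv2) and the standard library are available. Lean on these libraries where they do the work, as an engineer would, in place of code of your own. Each camera call takes 0.05 s, during which the arm holds its last target. There are 200 camera calls.

## Task

Close up the open reagent case on the lab bench, pushing with the fingertips or the outside of the fingers only: first fold the upright white flap all the way down over the vials, and only then swing the case's lid over and press it fully shut. Do not pick up or shift the vials or anything else on the bench, and finish clear of everything.

Things in the scene. Friction and masses are not known exactly. Their poses are not given: they have to be found in the camera images.
- case: Open grey plastic case fixed to the bench, 200 mm along its x, 160 mm along its y, rim 85 mm high, walls 6 mm. Origin: centre of its underside, z up. The flap is hinged along the -y wall, the lid along the +y wall; both hinges run along x. Vials stand in the -y half (tops 54 mm high), fixed contents in the +y half (up to 57 mm). An upright flap blocks the lid.
- flap (a joint): Angle of the white retaining flap, rad: 0 = folded fully down, lying flat inside the case over the vials with its upper face 69 mm above the bench; about 1.57 = upright; limit 1.9. It starts upright, between 1.40 and 1.60. A stiff friction hinge: it stays where it is left and moves under at most about 1.5 N near its free edge.
- flap_hinge (a point): Middle of the flap's hinge line, at (0, -69 mm, 66 mm) in the case's frame. Its attitude turns with the flap: y runs from the hinge to the free edge, z is the normal of the outer face (the face that is on top when folded down, and looks away from the case while upright), x is along the hinge.
- flap_edge (a point): Middle of the flap's free edge, 85 mm from the hinge line. The flap is a plain white plate 176 mm along the hinge, 85 mm from the hinge to the edge, 6 mm thick (the hinge line lies in the mid-plane, so the outer face is 3 mm from it).
- lid (a joint): Angle of the lid, rad: 0 = fully shut on the rim, its outer (top) face then 100 mm above the bench; 1.57 = upright; limit 1.95. It starts open, between 1.60 and 1.85, leaning slightly outwards. A stiff friction hinge: it stays where it is left and moves under at most about 4 N at 120 mm from the hinge; it must be pushed all the way to shut.
- lid_hinge (a point): Middle of the lid's hinge line, at (0, +80 mm, 85 mm) in the case's frame. Its attitude turns with the lid: -y runs from the hinge to the free edge, z is the normal of the outer face (on top when shut, looks away from the case while open).
- lid_edge (a point): Middle of the lid's free edge, 160 mm from the hinge line, half-way through the lid's thickness. The lid is a shallow grey tray 200 mm along the hinge and 160 mm from hinge to edge; the outer face lies 15 mm above the hinge line's plane (measured shut). Standing open its edge is about 245 mm above the bench.
- vial_a_mid (a point): Loose amber vial, 22 mm across and 46 mm high with a white cap, standing in a socket of the case. Point at its centre. Leave it.
- vial_b_mid (a point): A second such vial in the case. Leave it.
- vial_c_mid (a point): A third such vial in the case. Leave it.
- vial_d_mid (a point): A vial of the same kind standing on the bench close beside the case's -x end. Point at its centre. Leave it.
- water_mid (a point): Clear water bottle with a green cap, 62 mm across, 200 mm high, loose, standing beside the case's +x end. Point at its centre. Leave it.
- scale_mid (a point): Flat pocket scale, 75 x 120 x 19 mm, loose, lying to the robot's right. Point at its centre. Leave it.
- tipbox_mid (a point): Pipette tip box, 87 x 122 mm, 65 mm high, loose, to the robot's right. Point about its centre. Leave it.
- plate_mid (a point): White plate, 150 mm across, 18 mm high, loose, to the robot's left. Point at its centre. Leave it.

How it is judged:
By the outcome, as a careful person would: the job done as asked, in the order asked, and still so for the second after the job is handed in, with the robot touching nothing.
It also fails if it takes over 67 s, if anything falls off the work surface, if the arm or the gripper's body presses on something with over 40 N, if the wrist force passes 120 N, or if a joint passes its speed limit or range.

## Working session

There is one attempt and no reset: what is moved stays moved. The work goes in short steps, Python scripts to look and compute and a tool call to move; the robot and the scene stay as the last step left them, time stands still between calls to the robot, and variables do not carry over. Pictures are saved under pics/ and viewed, at most 10 in all, crops included, and the job is handed in when it is done.

Besides the shell and the picture viewer there is one more tool, called after "Request:" by a JSON object that holds its "op" and its "data". move_arm: Moves the arm, as the interface text tells. Its arguments: {"type":"object","properties":{"steps":{"type":"array","items":{"type":"number"}},"grip":{"type":"number"}},"required":["steps"]}

```bash
mkdir -p pics; cat > h.py <<'E'
import numpy as np, cv2
from workcell import *
def pts(f, mask=None):
    d=f["range_z"]; v,u=np.nonzero((d>0)&(mask if mask is not None else True))
    z=d[v,u]; c=np.stack([(u-f["cx"])/f["fx"]*z, -(v-f["cy"])/f["fy"]*z, -z],1)
    T=np.linalg.inv(np.array(f["extrinsics"])); return c@T[:3,:3].T+T[:3,3]
E
python3 - <<'E'
from h import *
s=get_state(); print(s["tcp_pos"],s["ee_rot"],s["time_s"])
for c in ["scene","side"]:
    f=grab_frame(c); cv2.imwrite(f"pics/{c}0.png",f["frame"][...,::-1])
    print(c,{k:f[k] for k in f if k not in("frame","range_z")})
    for n in ["case","flap","lid","vial_d_mid","water_mid","scale_mid","tipbox_mid","plate_mid"]:
        for o in outline_of(n,c)[:2]:
            p=pts(f,o["mask"])
            if len(p): print(n,round(o["conf"],2),o["bbox"],len(p),np.percentile(p,[2,50,98],axis=0).round(3).tolist())
E
```

```text
[ 0.1441175  -0.63318284  0.23783855] [ 9.93741250e-01  1.11702907e-01 -1.62924836e-04 -8.73134973e-04] 0.0
scene {'fx': 412.8208624174166, 'fy': 412.8208624174166, 'cx': 283.1336522837165, 'cy': 212.3553840084084, 'extrinsics': array([[-0.13428903,  0.99090813,  0.0082179 ,  0.07706554],
       [-0.84100066, -0.11835168,  0.52793065,  0.39203576],
       [ 0.52410338,  0.06398404,  0.84924772, -1.48129581],
       [ 0.        ,  0.        ,  0.        ,  1.        ]])}
case 0.79 [220.2, 131.3, 332.1, 265.0] 7610 [[0.388, -0.157, 0.017], [0.493, -0.028, 0.089], [0.645, 0.085, 0.241]]
case 0.71 [224.7, 198.1, 269.9, 252.3] 904 [[0.527, -0.165, 0.077], [0.586, -0.095, 0.12], [0.639, -0.034, 0.153]]
flap 0.6 [223.9, 193.2, 265.6, 249.2] 857 [[0.528, -0.164, 0.077], [0.588, -0.094, 0.121], [0.638, -0.034, 0.153]]
lid 0.8 [266.8, 132.5, 332.6, 222.5] 3262 [[0.378, -0.068, 0.087], [0.451, 0.016, 0.165], [0.524, 0.094, 0.244]]
vial_d_mid 0.52 [222.9, 194.9, 269.4, 252.9] 937 [[0.524, -0.165, 0.03], [0.585, -0.096, 0.118], [0.638, -0.034, 0.153]]
vial_d_mid 0.37 [235.9, 184.2, 242.9, 191.3] 
[... 1155 characters left out ...]
5 [298.5, 170.3, 322.2, 245.5] 1005 [[0.521, -0.17, 0.075], [0.569, -0.117, 0.118], [0.637, -0.038, 0.15]]
lid 0.62 [197.7, 123.3, 259.9, 229.8] 4215 [[0.374, -0.075, 0.087], [0.44, 0.001, 0.164], [0.521, 0.087, 0.241]]
vial_d_mid 0.47 [245.8, 258.4, 257.1, 285.7] 253 [[0.416, -0.163, -0.001], [0.425, -0.159, 0.028], [0.436, -0.108, 0.046]]
water_mid 0.65 [305.8, 132.7, 331.7, 200.5] 885 [[0.638, -0.005, 0.013], [0.663, 0.013, 0.128], [0.693, 0.041, 0.198]]
scale_mid 0.85 [219.6, 322.0, 290.7, 406.3] 3428 [[0.324, -0.389, 0.004], [0.36, -0.34, 0.016], [0.399, -0.274, 0.019]]
scale_mid 0.61 [296.2, 168.3, 320.6, 242.5] 1019 [[0.521, -0.17, 0.072], [0.57, -0.116, 0.117], [0.637, -0.011, 0.15]]
```

```bash
python3 - <<'E'
from h import *
from scipy.optimize import least_squares
S=cv2.imread("pics/scene0.png")[90:310,90:470]; D=cv2.imread("pics/side0.png")[90:310,90:470]
cv2.imwrite("pics/both.png",np.hstack([cv2.resize(S,None,fx=1.05,fy=1.05),cv2.resize(D,None,fx=1.05,fy=1.05)])[:, :800])
for c in ["scene","side"]:
    f=grab_frame(c)
    for n in ["flap","lid"]:
        m=outline_of(n,c)[0]["mask"].astype(np.uint8); m=cv2.erode(m,np.ones((3,3)))>0
        p=pts(f,m); 
        for _ in range(6):
            ce=p.mean(0); u,s,vt=np.linalg.svd(p-ce,full_matrices=False); r=(p-ce)@vt[2]; p=p[abs(r)<max(2.0*r.std(),.002)]
        N=vt[2]*np.sign(vt[2][0]*.74-vt[2][1]*.67); yaw=np.degrees(np.arctan2(N[0],-N[1]))
        ax=np.array([np.cos(np.radians(yaw)),np.sin(np.radians(yaw)),0]); ay=np.array([-ax[1],ax[0],0])
        print(c,n,"n",N.round(3),"yaw",yaw.round(2),"d",(ce@N).round(4),"rms",r.std().round(4),"x",np.percentile(p@ax,[1,99]).round(3),"y",np.percentile(p@ay,[1,99]).round(3),"z",np.percentile(p[:,2],[1,99]).round(3))
    # rim points
    p=pts(f); q=p[(abs(p[:,2]-.085)<.004)&(p[:,0]>.36)&(p[:,0]<.66)&(p[:,1]>-.2)&(p[:,1]<.12)]
    y=np.radians(48); ax=np.array([np.cos(y),np.sin(y)]); ay=np.array([-ax[1],ax[0]])
    print("rim",len(q),cv2.minAreaRect(q[:,:2].astype(np.float32)),np.percentile(q[:,:2]@ax,[1,99]).round(3),np.percentile(q[:,:2]@ay,[1,99]).round(3))
E
```

```text
scene flap n [ 0.753 -0.649  0.109] yaw 49.21 d 0.5168 rms 0.0008 x [0.222 0.391] y [-0.511 -0.502] z [0.088 0.153]
scene lid n [ 0.73  -0.63   0.265] yaw 49.2 d 0.3617 rms 0.0011 x [0.21  0.392] y [-0.351 -0.311] z [0.089 0.237]
rim 736 ((0.5275330543518066, -0.05449530482292175), (0.20378391444683075, 0.17418628931045532), 49.13911819458008) [0.213 0.414] [-0.516 -0.343]
side flap n [ 0.751 -0.649  0.118] yaw 49.16 d 0.5181 rms 0.0007 x [0.213 0.379] y [-0.513 -0.502] z [0.078 0.15 ]
side lid n [ 0.73  -0.629  0.268] yaw 49.28 d 0.3628 rms 0.0007 x [0.201 0.395] y [-0.353 -0.313] z [0.087 0.229]
rim 1061 ((0.539393424987793, -0.040938228368759155), (0.24296176433563232, 0.1752985566854477), 49.307865142822266) [0.209 0.441] [-0.517 -0.344]
```

View pics/both.png

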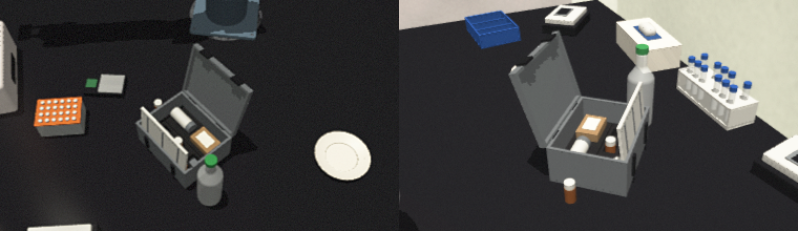

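Request:
{"op": "move_arm", "data": {"steps": [0, 0, 0, -7.1, 0, 0, 0, -7.1, 0, 0, 0, -7.1, 0, 0, 0, -7.1, 0, 0, 0, -7.1, 0, 0, 0, -7.1, 0, 0, 0, -7.1, 0, 0, 0, -7.1, 0, 0, 0, -7.1, 0, 0, 0, -7.1], "grip": 0}}

```text
time_s: 2.03
tcp_pos: [0.1441, -0.6338, 0.2388]
ee_rot: [0.742, 0.67, -0.0, 0.0]
wrist_force: [0.3, -0.2, -0.2]
grip_width: 0.271
gripper_force: 0.0
```

Request:
{"op": "move_arm", "data": {"steps": [0, 0, 0, -7.1, 0, 0, 0, -7.1, 0, 0, 0, -7.1, 0, 0, 0, -7.1, 0, 0, 0, -7.1, 0, 0, 0, -7.1, 0, 0, 0, -7.1, 0, 0, 0, -5.7, 0, 0, 0, 0, 0, 0, 0, 0]}}

```text
time_s: 2.87
tcp_pos: [0.1441, -0.6338, 0.2386]
ee_rot: [0.35, 0.937, 0.0, 0.0]
wrist_force: [0.7, 0.4, 0.1]
grip_width: 0.005
gripper_force: 0.0
```

```bash
cat >> h.py <<'E'
YAW=np.radians(49.2); AX=np.array([np.cos(YAW),np.sin(YAW),0]); AY=np.array([-AX[1],AX[0],0]); C=np.array([.5305,-.0603,0])
def where():
    from scipy.spatial.transform import Rotation as R
    s=get_state(); p=np.array(s["tcp_pos"]); r=R.from_quat(s["ee_rot"]).as_matrix()
    print("t",round(s["time_s"],2),"case x,y,z",((p-C)@AX).round(4),((p-C)@AY).round(4),p[2].round(4),"toolx deg",np.degrees(np.arctan2(r[1,0],r[0,0])).round(2),"F(case)",[round(float(np.dot(s["wrist_force"],a)),1) for a in (AX,AY,[0,0,1])],"q",np.round(s["joint_positions"],2),"grip",s["grip_width"])
E
python3 -c "
from h import *
where()"
```

```text
t 2.87 case x,y,z -0.6866 -0.0822 0.2386 toolx deg 139.03 F(case) [0.8, -0.3, 0.1] q [ 1.61  0.59 -0.49  1.52  0.3   1.11  1.91] grip 0.004907736628508471
```

Request:
{"op": "move_arm", "data": {"steps": [-0.005, 0.03, 0, 0, -0.005, 0.035, 0, 0, -0.005, 0.035, 0, 0, -0.005, 0.035, 0, 0, -0.005, 0.035, 0, 0, -0.005, 0.035, 0, 0, -0.005, 0.035, 0, 0, -0.005, 0.035, 0, 0, -0.005, 0.035, 0, 0, -0.005, 0.035, 0, 0]}}

```text
time_s: 3.7
tcp_pos: [0.4085, -0.404, 0.239]
ee_rot: [0.35, 0.937, -0.0, 0.0]
wrist_force: [0.6, -0.2, 0.1]
grip_width: 0.005
gripper_force: 0.0
```

Request:
{"op": "move_arm", "data": {"steps": [0, 0.035, 0, 0, 0, 0.035, 0, 0, 0, 0.035, 0, 0, 0, 0.035, 0, 0, 0, 0.035, 0, 0, 0, 0.035, 0, 0, 0, 0.035, 0, 0, 0, 0.035, 0, 0, 0, 0.03, 0, 0.17, 0, 0.01, 0, 0]}}

```text
time_s: 4.53
tcp_pos: [0.6191, -0.1569, 0.239]
ee_rot: [0.348, 0.937, 0.002, 0.0]
wrist_force: [0.4, 1.0, -0.0]
grip_width: -0.003
gripper_force: 0.0
```

```bash
python3 -c "
from h import *
where()"
```

```text
t 4.53 case x,y,z -0.0153 -0.1302 0.239 toolx deg 139.21 F(case) [1.0, 0.4, -0.0] q [ 0.6   0.59 -0.61  1.54  0.36  1.12  0.76] grip -0.0025952412330884985
```

Request:
{"op": "move_arm", "data": {"steps": [0, 0, 0.01, 0, 0, 0, 0.01, 0, 0, 0, 0.011, 0, 0, 0, 0.011, 0, 0, 0, 0.011, 0, 0, 0, 0.01, 0, 0, 0, 0.01, 0, 0, 0, 0.01, 0, 0, 0, 0.01, 0, 0, 0, 0.01, 0]}}

```text
time_s: 5.37
tcp_pos: [0.6165, -0.1629, 0.1347]
ee_rot: [0.35, 0.937, 0.0, 0.0]
wrist_force: [0.2, 0.3, 0.9]
grip_width: 0.004
gripper_force: 0.0
```

Request:
{"op": "move_arm", "data": {"steps": [0.01, 0, 0, 0, 0.01, 0, 0, 0, 0.01, 0, 0, 0, 0.01, 0, 0, 0, 0.008, 0, 0, 0, 0.006, 0, 0, 0, 0.005, 0, 0, 0, 0.005, 0, 0, 0, 0.005, 0, 0.001, 0, 0.005, 0, 0.002, 0]}}

```text
time_s: 6.2
tcp_pos: [0.5608, -0.1145, 0.133]
ee_rot: [0.35, 0.937, 0.0, 0.001]
wrist_force: [0.3, -0.7, 0.9]
grip_width: 0.003
gripper_force: 0.7
```

```bash
python3 -c "
from h import *
where()
o=[]
for c in ['scene','side']:
    f=grab_frame(c); o.append(cv2.resize(f['frame'][60:340,130:410],(400,400),interpolation=2)[...,::-1])
cv2.imwrite('pics/p1.png',np.hstack(o))"
```

```text
t 6.2 case x,y,z -0.0212 -0.0583 0.133 toolx deg 139.02 F(case) [-0.3, -0.7, 0.9] q [ 0.55  0.61 -0.58  1.8   0.43  0.85  0.62] grip 0.003122155807529921
```

View pics/p1.png

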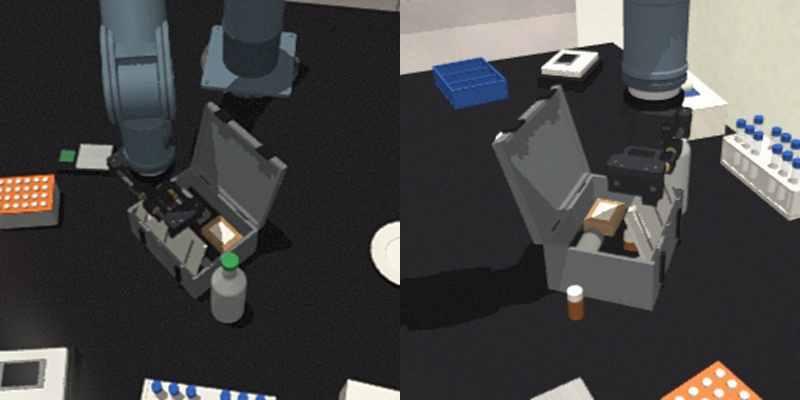

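Request:
{"op": "move_arm", "data": {"steps": [0.007, 0, 0.003, 0, 0.007, 0, 0.003, 0, 0.006, 0, 0.004, 0, 0.006, 0, 0.004, 0, 0.005, 0, 0.005, 0, 0.005, 0, 0.005, 0, 0.004, 0, 0.006, 0, 0.003, 0, 0.006, 0, 0.003, 0, 0.006, 0, 0.002, 0, 0.007, 0]}}

```text
time_s: 7.13
tcp_pos: [0.524, -0.0826, 0.0831]
ee_rot: [0.35, 0.937, -0.0, -0.0]
wrist_force: [0.5, -0.2, 1.5]
grip_width: 0.006
gripper_force: 0.5
```

```bash
python3 -c "
from h import *
where()"
```

```text
t 7.13 case x,y,z -0.0212 -0.0097 0.0831 toolx deg 139.06 F(case) [0.2, -0.5, 1.5] q [ 0.49  0.63 -0.55  1.93  0.49  0.71  0.51] grip 0.006326824341074433
```

Request:
{"op": "move_arm", "data": {"steps": [0.001, 0, 0.004, 0, 0.001, 0, 0.003, 0, 0, 0, 0.003, 0, 0, 0, 0.002, 0, 0, 0, 0.001, 0, 0, 0, 0.001, 0, 0, 0, 0.001, 0, 0, 0, 0, 0, 0, 0, 0, 0, 0, 0, 0, 0]}}

```text
time_s: 7.97
tcp_pos: [0.5228, -0.0815, 0.0694]
ee_rot: [0.35, 0.937, -0.0, 0.0]
wrist_force: [-3.5, 1.6, 7.7]
grip_width: 0.008
gripper_force: 4.0
```

Request:
{"op": "move_arm", "data": {"steps": [0, 0, 0.001, 0, 0, 0, 0, 0, 0, 0, -0.02, 0, 0, 0, -0.025, 0, 0, 0, -0.025, 0, 0, 0, -0.03, 0, 0, 0, -0.03, 0, 0, 0, -0.03, 0, 0, 0, -0.03, 0, 0, 0, -0.02, 0]}}

```text
time_s: 8.8
tcp_pos: [0.5237, -0.0815, 0.2808]
ee_rot: [0.35, 0.937, 0.0, 0.002]
wrist_force: [-0.2, -0.1, 0.3]
grip_width: 0.004
gripper_force: 0.0
```

```bash
python3 -c "
from h import *
where()
o=[]
for c in ['scene','side']:
    f=grab_frame(c); o.append(cv2.resize(f['frame'][60:340,130:410],(400,400),interpolation=2)[...,::-1])
    for w in ['flap','lid']:
      for k in outline_of(w,c)[:1]:
        p=pts(f,cv2.erode(k['mask'].astype(np.uint8),np.ones((3,3)))>0); p=p-C
        q=np.stack([p@AX,p@AY,p[:,2]],1); print(c,w,k['conf'],len(q),np.percentile(q,[3,20,50,80,97],axis=0).round(3).tolist())
cv2.imwrite('pics/p2.png',np.hstack(o))"
```

```text
t 8.8 case x,y,z -0.0205 -0.0087 0.2808 toolx deg 139.06 F(case) [-0.2, 0.0, 0.3] q [ 0.62  0.36 -0.7   1.78  0.26  1.09  0.69] grip 0.004154743016406895
scene flap 0.82 1441 [[-0.074, -0.063, 0.066], [-0.044, -0.05, 0.068], [0.007, -0.027, 0.07], [0.055, -0.004, 0.071], [0.081, 0.009, 0.073]]
scene lid 0.72 2278 [[-0.071, 0.087, 0.09], [-0.022, 0.097, 0.114], [0.026, 0.111, 0.165], [0.072, 0.123, 0.216], [0.101, 0.128, 0.244]]
side flap 0.75 1546 [[-0.067, -0.065, 0.066], [-0.045, -0.052, 0.067], [-0.002, -0.028, 0.068], [0.048, -0.004, 0.068], [0.079, 0.01, 0.07]]
side lid 0.94 3934 [[-0.1, 0.084, 0.088], [-0.069, 0.096, 0.114], [-0.013, 0.109, 0.163], [0.054, 0.121, 0.209], [0.095, 0.126, 0.238]]
```

View pics/p2.png

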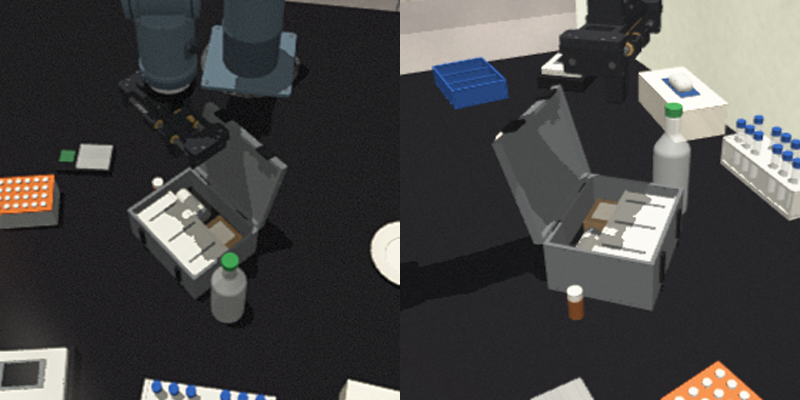

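The flap is flat at 0.069 m, and in both pictures the case, vials and bottle are unmoved. Next I go over the lid to its outer side.

Request:
{"op": "move_arm", "data": {"steps": [0.015, 0.004, 0, 0, 0.02, 0.004, 0, 0, 0.02, 0.004, 0, 0, 0.02, 0.004, 0, 0, 0.02, 0.004, 0, 0, 0.02, 0.004, 0, 0, 0.02, 0.004, 0, 0, 0.02, 0.004, 0, 0, 0.02, 0.004, 0, 0, 0.015, 0.004, 0, 0]}}

```text
time_s: 9.93
tcp_pos: [0.4029, 0.0748, 0.2767]
ee_rot: [0.349, 0.937, -0.001, -0.001]
wrist_force: [-0.0, 0.3, 0.2]
grip_width: 0.006
gripper_force: 0.0
```

```bash
python3 -c "
from h import *
where()"
```

```text
t 9.93 case x,y,z 0.0189 0.1849 0.2767 toolx deg 139.15 F(case) [0.2, 0.2, 0.2] q [ 0.49  0.14 -0.84  2.05  0.13  1.    0.45] grip 0.005867907004248026
```

Request:
{"op": "move_arm", "data": {"steps": [0, 0, 0.008, 0, 0, 0, 0.008, 0, 0, 0, 0.008, 0, 0, 0, 0.008, 0, 0, 0, 0.008, 0, 0, 0, 0.008, 0, 0, 0, 0.008, 0, 0, 0, 0.007, 0, 0, 0, 0, 0, 0, 0, 0, 0]}}

```text
time_s: 10.77
tcp_pos: [0.4053, 0.0732, 0.2143]
ee_rot: [0.35, 0.937, -0.0, -0.0]
wrist_force: [-0.6, 0.1, 0.0]
grip_width: 0.007
gripper_force: 0.0
```

```bash
python3 -c "
from h import *
where()"
```

```text
t 10.77 case x,y,z 0.0192 0.182 0.2143 toolx deg 139.07 F(case) [-0.4, 0.5, 0.0] q [ 0.43  0.25 -0.81  2.12  0.24  0.86  0.34] grip 0.007020782194630427
```

Request:
{"op": "move_arm", "data": {"steps": [-0.009, -0.003, 0, 0, -0.009, -0.004, 0, 0, -0.009, -0.004, 0, 0, -0.007, -0.004, 0, 0, -0.007, -0.004, 0, 0, -0.007, 0, -0.002, 0, -0.007, 0, -0.002, 0, -0.007, 0, -0.002, 0, -0.007, 0, -0.001, 0, -0.008, 0, -0.001, 0]}}

```text
time_s: 11.6
tcp_pos: [0.4513, 0.0077, 0.2227]
ee_rot: [0.35, 0.937, -0.0, -0.0]
wrist_force: [-2.9, 0.3, -1.1]
grip_width: 0.006
gripper_force: 1.3
```

```bash
python3 -c "
from h import *
where()"
```

```text
t 11.6 case x,y,z -0.0003 0.1044 0.2227 toolx deg 139.06 F(case) [-1.7, 2.4, -1.1] q [ 0.53  0.31 -0.75  2.02  0.27  0.91  0.49] grip 0.0063516411756744965
```

Request:
{"op": "move_arm", "data": {"steps": [-0.008, 0, 0, 0, -0.008, 0, 0, 0, -0.008, 0, 0, 0, -0.008, 0, 0, 0, -0.007, 0, 0.001, 0, -0.008, 0, 0.002, 0, -0.008, 0, 0.002, 0, -0.008, 0, 0.002, 0, -0.008, 0, 0.003, 0, -0.008, 0, 0.003, 0]}}

```text
time_s: 12.43
tcp_pos: [0.5115, -0.0439, 0.2093]
ee_rot: [0.35, 0.937, 0.0, -0.0]
wrist_force: [-1.0, 2.3, 1.1]
grip_width: 0.008
gripper_force: 1.0
```

```bash
python3 -c "
from h import *
where()"
```

```text
t 12.43 case x,y,z 0.0 0.0251 0.2093 toolx deg 139.06 F(case) [1.1, 2.3, 1.1] q [ 0.55  0.43 -0.69  1.89  0.34  0.94  0.56] grip 0.007681930882869588
```

Request:
{"op": "move_arm", "data": {"steps": [-0.008, -0.001, 0.004, 0, -0.008, -0.001, 0.005, 0, -0.007, -0.001, 0.005, 0, -0.007, -0.001, 0.006, 0, -0.007, -0.001, 0.006, 0, -0.006, 0, 0.007, 0, -0.004, 0, 0.005, 0, -0.004, 0, 0.006, 0, -0.004, 0, 0.006, 0, -0.004, 0, 0.006, 0]}}

```text
time_s: 13.27
tcp_pos: [0.5524, -0.0864, 0.1531]
ee_rot: [0.35, 0.937, -0.0, 0.0]
wrist_force: [0.6, 0.2, 2.0]
grip_width: 0.004
gripper_force: 0.8
```

```bash
python3 -c "
from h import *
where()"
```

```text
t 13.27 case x,y,z -0.0054 -0.0337 0.1531 toolx deg 139.05 F(case) [0.5, -0.3, 2.0] q [ 0.54  0.57 -0.62  1.82  0.42  0.88  0.57] grip 0.004243697283729195
```

Request:
{"op": "move_arm", "data": {"steps": [-0.003, 0, 0.006, 0, -0.003, 0, 0.006, 0, -0.003, 0, 0.007, 0, -0.003, 0, 0.007, 0, -0.001, 0, 0.006, 0, -0.001, 0, 0.005, 0, -0.001, 0, 0.005, 0, -0.001, 0, 0.004, 0, -0.001, 0, 0.004, 0, 0, 0, 0.002, 0]}}

```text
time_s: 14.1
tcp_pos: [0.5648, -0.0971, 0.1011]
ee_rot: [0.35, 0.937, -0.0, -0.0]
wrist_force: [-0.7, -0.8, 1.0]
grip_width: 0.003
gripper_force: 0.6
```

```bash
python3 -c "
from h import *
where()"
```

```text
t 14.1 case x,y,z -0.0054 -0.05 0.1011 toolx deg 139.06 F(case) [-1.1, 0.1, 1.0] q [ 0.52  0.67 -0.58  1.81  0.48  0.81  0.55] grip 0.002662346041995055
```

Request:
{"op": "move_arm", "data": {"steps": [0, 0, 0.001, 0, 0, 0, 0.001, 0, 0, 0, 0.001, 0, 0, 0, 0.001, 0, 0, 0, 0, 0, 0, 0, 0, 0, 0, 0, 0, 0, 0, 0, 0, 0, 0, 0, 0, 0, 0, 0, 0, 0]}}

```text
time_s: 14.93
tcp_pos: [0.565, -0.0971, 0.1001]
ee_rot: [0.35, 0.937, -0.001, 0.0]
wrist_force: [-7.8, -0.8, 23.2]
grip_width: 0.005
gripper_force: 11.5
```

Request:
{"op": "move_arm", "data": {"steps": [0, 0, -0.005, 0, 0, 0, -0.01, 0, 0, 0, -0.02, 0, 0, 0, -0.025, 0, 0, 0, -0.03, 0, 0, 0, -0.03, 0, 0, 0, -0.03, 0, 0, 0, -0.025, 0, 0, 0, -0.015, 0, 0, 0, 0, 0]}}

```text
time_s: 15.77
tcp_pos: [0.5669, -0.0968, 0.2917]
ee_rot: [0.35, 0.937, 0.001, 0.003]
wrist_force: [0.5, 0.2, 0.7]
grip_width: 0.002
gripper_force: 0.0
```

```bash
python3 -c "
from h import *
where()
o=[]
for c in ['scene','side']:
    f=grab_frame(c); o.append(cv2.resize(f['frame'][60:340,130:410],(400,400),interpolation=2)[...,::-1])
    for w in ['lid','vial_d_mid','water_mid']:
      for k in outline_of(w,c)[:1]:
        p=pts(f,cv2.erode(k['mask'].astype(np.uint8),np.ones((3,3)))>0)-C
        q=np.stack([p@AX,p@AY,p[:,2]],1)
        q0=q[q[:,2]>.09]
        print(c,w,k['conf'],len(q),np.percentile(q,[5,50,95],axis=0).round(3).tolist())
        if w=='lid': print('plane z=a x+b y+c',np.linalg.lstsq(np.c_[q0[:,:2],np.ones(len(q0))],q0[:,2],rcond=None)[0].round(4))
cv2.imwrite('pics/p3.png',np.hstack(o))"
```

```text
t 15.77 case x,y,z -0.0038 -0.0514 0.2917 toolx deg 139.06 F(case) [0.5, -0.2, 0.7] q [ 0.61  0.44 -0.69  1.66  0.3   1.15  0.69] grip 0.002268662196576414
scene lid 0.93 3320 [[-0.075, -0.075, 0.098], [0.016, -0.011, 0.101], [0.094, 0.065, 0.104]]
plane z=a x+b y+c [-0.0004  0.0009  0.1009]
scene water_mid 0.89 825 [[0.146, -0.076, 0.029], [0.17, -0.059, 0.129], [0.188, -0.038, 0.2]]
side lid 0.55 4205 [[-0.099, -0.077, 0.093], [-0.025, -0.008, 0.098], [0.078, 0.065, 0.1]]
plane z=a x+b y+c [0.0056 0.0015 0.0984]
side vial_d_mid 0.73 192 [[-0.148, 0.009, 0.003], [-0.145, 0.016, 0.029], [-0.135, 0.024, 0.046]]
side water_mid 0.84 843 [[0.126, -0.075, 0.086], [0.138, -0.051, 0.128], [0.151, -0.028, 0.196]]
```

View pics/p3.png

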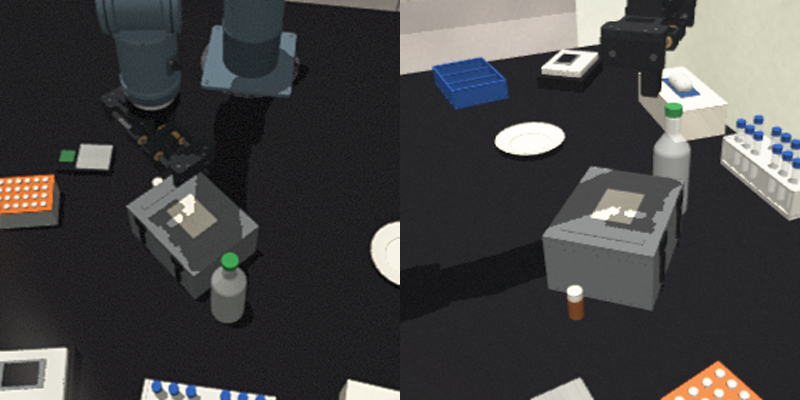

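The lid is shut and level at 0.100 m. The bottle and vial are unmoved and the arm is clear, so I'm handing in.

```bash
python3 -c "
from workcell import *
print(close_job())"
```

```text
the job is handed in; nothing more can be done
None
```

I folded the flap flat over the vials, then pressed the lid fully shut (top face level at about 100 mm); the vial and bottle beside the case showed no movement, and I handed the job in at about 16 s with the arm clear.

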